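# Pump up the hand lubricator and shut its valve

## Task

Pump the lubricator: press its black plunger all the way down with your fingertips and let it spring right back up, again and again, until the indicator pin has come fully out and the green band at its foot is clear of the housing. Only then push the red-balled shut-off lever over, away from you, to the far stop. Only press and push: do not pull the plunger up, do not touch the indicator pin itself, and leave the things standing around it where they are.

Things in the scene. Friction and masses are not known exactly. Their poses are not given: they have to be found in the camera images.
- lubricator: hand lubricator, bolted to the bench: a grey bed plate 120 (its x) x 270 (its y) x 12 mm. Origin: centre of the plate's underside, on the bench, straight below the plunger. Its z is up; its +x points away from the robot, turned by its yaw. Green round pump (52 dia., 83 high) in the middle; square aluminium indicator housing (44x44 mm, brass mouth at z = 86) centred at its y = +78; grey valve block at its y = -88.
- plunger_top (a point): centre of the top of the pump's black mushroom head (flat top 24 mm across, head 32 mm across, 15 mm tall). 125 mm above the bench when up; moves with the plunger.
- plunger (a joint): plunger depth, m: 0 up at rest, 0.025 at its bottom stop, straight down. A spring (0 N at the top, about 9 N at the bottom, plus up to about 3 N while the pin is being pushed) brings it back up in about 0.2 s. It can be pulled some 5 mm above rest (negative), which is wrong.
- indicator_tip (a point): top of the indicator pin: a steel pin 14 mm across with a red cap, rising straight up out of the brass mouth of the aluminium housing; 92 mm above the bench when fully in. A green band is at its foot.
- indicator (a joint): how far the indicator pin is out, m: 0 in, 0.048 fully out. A ratchet drives it: every full stroke of the plunger (nearly to the bottom, then right back up) lifts it 8 mm, the first stroke between 0 and 14 mm; strokes shorter than about 17 mm may lift nothing. It stays where it was lifted, starts 0 to 20 mm out, and needs about 4 to 6 strokes. At 0.044 the green band is just wholly clear of the mouth; at 0.048 further strokes do nothing.
- valve_tip (a point): centre of the red ball (26 mm) at the end of the shut-off lever. The lever is a 10 mm rod, 80 mm from its hinge to the ball's centre; the hinge lies 34 mm above the bench at the lubricator's x = 0, y = -88 mm, its axis along the lubricator's y.
- valve (a joint): shut-off lever angle, rad: 0 open, leaning 0.5 rad towards the lubricator's -x (towards the robot); 1.0 closed, leaning 0.5 rad towards its +x. Starts between 0 and 0.2; stays where left, about 1 N at the ball moves it.
- nut_1: small steel hex nut, 19x22x16 mm; loose bystander, not to be disturbed. Origin: centre of its underside.
- bar_stub: short stepped steel bar, 30 diameter x 54 mm; loose bystander, not to be disturbed. Origin: centre of its underside.
- jar_screws: white screw-top jar, 52 diameter x 62 mm; loose bystander, not to be disturbed. Origin: centre of its underside.
- oil_bottle: cream bottle with yellow label and red cap, 53 diameter x 116 mm; loose bystander, not to be disturbed. Origin: centre of its underside.
- driver_orange: screwdriver with orange handle, lying, 24x178x25 mm; loose bystander, not to be disturbed. Origin: centre of its underside.

How it is judged:
By the outcome, as a careful person would: the job done as asked, in the order asked, and still so for the second after the job is handed in, with the robot touching nothing.
It also fails if it takes over 58 s, if anything falls off the work surface, if the arm or the gripper's body presses on something with over 40 N, if the wrist force passes 120 N, or if a joint passes its speed limit or range.

## Robot

A 7-joint arm with a two-finger parallel gripper is mounted at the origin on a cart in front of the work surface, level with it; the furniture and walls round the work are solid. World frame = base frame: x ahead of the robot, y to its left, z up, the work surface at z = 0. Lengths are in m, angles in degrees, forces in N, time in s.
With the tool pointing down it reaches from about 0.4 to 0.9 m from the base axis. Payload 5.5 kg.
Tool frame: the origin (TCP) lies at the very end of the fingers, on their centre line; the grasp point (between the pads) lies 19 mm behind it (env.grasp_offset is the distance from the TCP to the grasp point, in m); z points along the fingers, y is the line along which they close (so a half turn about z gives the same grasp; the last joint's range is limited). The gripper opens to 85 mm and grips with 20 to 120 N. Pads are 22 mm wide; open, the fingers measure 114 mm over their backs; the gripper's body (76 mm by 85 mm) begins 54 mm behind the grasp point. The pads swing forward as they close: fully open they stand 13 mm farther back than shut.
Start: joints at [87.903, 28.699, -24.465, 88.831, 12.651, 65.22, -12.049], TCP at [0.192, -0.621, 0.231] pointing down, gripper open.
Joint ranges: [-164.97, 164.97], [-17.58, 116.51], [-87.97, 89.64], [11.32, 138.91], [-80.73, 260.73], [10.89, 115.49], [-147.41, 147.41]. Speed limits (degrees/s): [147.25, 147.25, 180, 180, 180, 180, 180].

## Interface

Orientations are given as [roll, pitch, yaw] about the fixed x, y, z axes, in that order (R = Rz(yaw) Ry(pitch) Rx(roll)).
In Python, from workcell import env, camera, get_calibration gives the robot as it stands.
- The arm moves only by the tool jog_arm, never from a script. Its argument "plan" is a list of rows, each an object with "claw": the gripper's target within -1 to 1 (shut at 1, half-way at 0, fully open at -1); "slide": the shift along the tool's x, y, z in m, a list of three; "rotation": the turn, a rotation vector about the tool's x, y, z in degrees, a list of three. In form: [{"claw": claw, "slide": [tx, ty, tz], "rotation": [wx, wy, wz]}, ...]. A call has 1 to 12 rows; each row shifts and turns the commanded pose from where the row before left it, along the tool's axes as they then stand; what a row does not reach is not made up. A row lasts 1/8 s, in which the tool goes at most 62.5 mm and 10.7 degrees, less where a joint would pass 70% of its speed; a pose out of reach is approached as far as the arm can. A call is refused whole if a number of a shift passes 0.0625 or a number of a turn 10.7, either way. A call with a gripper value outside its range is refused whole. The fingers move at their own pace and stop on an object; "newtons" is the grip in N (left out, the last holds). Time passes only in rows, so rows that do not move let the fingers close. It gives the time, the measured TCP pose, the force, the opening and the grip force at its end, in the units of the state.
- env.observe(): the state, without advancing time (a new reading comes with each control period).
- camera(name): name is "scene" or "top" or "wrist"; returns the picture (480x640x3 uint8, red, green, blue); there is no depth.
- get_calibration(name): a dict with "fx", "fy", "cx", "cy" (pixels), "position" and "orientation" of the camera in the world; the wrist camera has in their place "T_tool_cam" (4x4, takes a point from camera to tool coordinates, whose origin is the TCP and whose axes are the flange's). Camera axes: x right, y down, z forward; pixel columns grow to the right and rows downward; lengths in m; the calibration is good to about 2 mm. A picture is of the moment at which its call begins: read the wrist's pose just before it. get_calibration takes no time and is no camera call.
- env.finish_job(): hands the job in; it is judged then, once.
The state is a dict: "time": time; "joint_pos": joint angles; "joint_velocities": joint speeds; "tau": joint torques, N m; "tcp_pos": TCP position; "tcp_rot": TCP orientation; "wrist_force": force on the tool from outside, world axes, zero at the start; "torque": the same for the moment, N m; "gripper_width": finger opening in m; "gripper_force": force on a finger pad.
Only numpy, scipy, OpenCV 4.12 (cv2) and the standard library are available. Lean on these libraries where they do the work, as an engineer would, in place of code of your own. Each camera call takes 0.05 s, during which the arm holds its last target. There are 200 camera calls.

## Working session

There is one attempt and no reset: what is moved stays moved. The work goes in short steps, Python scripts to look and compute and a tool call to move; the robot and the scene stay as the last step left them, time stands still between calls to the robot, and variables do not carry over. Pictures are saved under pics/ and viewed, at most 10 in all, crops included, and the job is handed in when it is done.

Besides the shell and the picture viewer there is one more tool, called after ">>>" as name(argument=value, ...), one argument or row to a line, values as JSON. jog_arm: Moves the arm, as the interface text tells. Its arguments: {"type":"object","properties":{"plan":{"type":"array","items":{"type":"object","properties":{"claw":{"type":"number"},"slide":{"type":"array","items":{"type":"number"}},"rotation":{"type":"array","items":{"type":"number"}}}}},"newtons":{"type":"number"}},"required":["plan"]}

```bash
mkdir -p pics; python3 - <<'E'
from workcell import env, camera, get_calibration
import cv2,numpy as np
s=env.observe();print({k:s[k] for k in('time','tcp_pos','tcp_rot','wrist_force','gripper_width')})
for n in("scene","top"):
    im=camera(n);cv2.imwrite(f"pics/{n}0.png",im[:,:,::-1]);print(n,get_calibration(n))
print(get_calibration("wrist"))
E
```

```text
{'time': 0.0, 'tcp_pos': array([ 0.19174975, -0.62037138,  0.23025211]), 'tcp_rot': array([-1.79889411e+02, -7.29531388e-03,  1.71804609e+01]), 'wrist_force': array([-0.26798165,  0.44301884,  0.08762051]), 'gripper_width': 0.08529946220563797}
scene {'fx': 593.553126204818, 'fy': 593.553126204818, 'cx': 319.6888564165561, 'cy': 232.2201678341511, 'position': array([0.13795352, 0.37771023, 0.71734341]), 'orientation': array([-135.82136498,    0.38675682, -137.66946945])}
top {'fx': 503.78467152150034, 'fy': 503.78467152150034, 'cx': 328.4982015897306, 'cy': 233.41695958610143, 'position': array([ 0.45968939, -0.06720472,  0.93719228]), 'orientation': array([-174.66924062,    0.45804223,  -90.42156852])}
{'fx': 342.6430567042991, 'fy': 342.6430567042991, 'cx': 310.4140024515291, 'cy': 235.58170074248116, 'T_tool_cam': array([[ 4.92842652e-04, -9.45429272e-01, -3.25827022e-01,
         8.42761723e-02],
       [ 9.99999029e-01,  4.12775838e-05,  1.39281614e-03,
        -1.04231266e-04],
       [-1.30335980e-03, -3.25827393e-01,  9.45428375e-01,
        -1.42010298e-01],
       [ 0.00000000e+00,  0.00000000e+00,  0.00000000e+00,
         1.00000000e+00]])}
```

View pics/scene0.png

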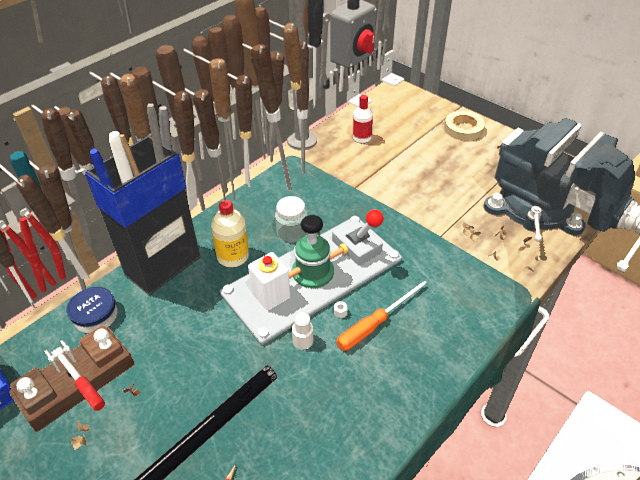

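View pics/top0.png

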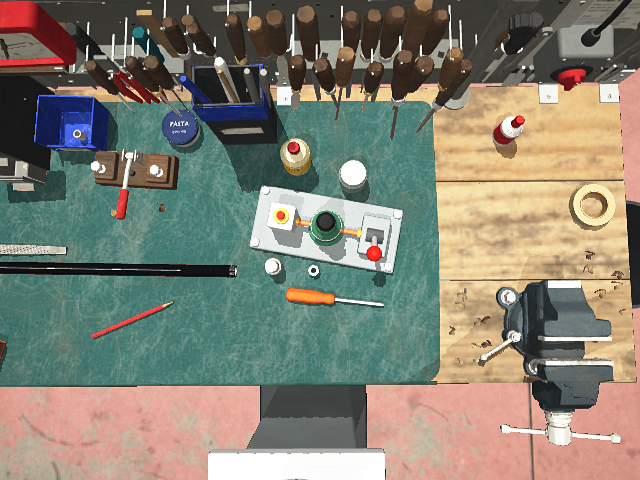

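```bash
cat > h.py <<'E'
import cv2,numpy as np
from scipy.spatial.transform import Rotation as R
from workcell import env,camera,get_calibration
def rot(e): return R.from_euler('xyz',e,degrees=True).as_matrix()
def cam(n):
    c=get_calibration(n)
    if n=="wrist":
        s=env.observe();T=np.eye(4);T[:3,:3]=rot(s['tcp_rot']);T[:3,3]=s['tcp_pos'];T=T@c['T_tool_cam'];return c,T[:3,:3],T[:3,3]
    return c,rot(c['orientation']),c['position']
def ray(C,u,v):
    c,M,p=C;d=M@[(u-c['cx'])/c['fx'],(v-c['cy'])/c['fy'],1];return p,d/np.linalg.norm(d)
def onz(C,uv,z):
    p,d=ray(C,*uv);return p+d*(z-p[2])/d[2]
def tri(C1,a,C2,b):
    p,d=ray(C1,*a);q,e=ray(C2,*b);t=np.linalg.lstsq(np.c_[d,-e],q-p,rcond=None)[0]
    x,y=p+t[0]*d,q+t[1]*e;return (x+y)/2,np.linalg.norm(x-y)
def proj(C,X):
    c,M,p=C;q=M.T@(np.array(X)-p);return c['fx']*q[0]/q[2]+c['cx'],c['fy']*q[1]/q[2]+c['cy']
def mask(im,kind):
    H=cv2.cvtColor(im,cv2.COLOR_RGB2HSV);h,s,v=cv2.split(H)
    m={'red':((h<6)|(h>174))&(s>170)&(v>90),'black':(v<45),'yellow':(h>18)&(h<32)&(s>150)&(v>120),'green':(h>55)&(h<90)&(s>120)&(v>60)}[kind]
    return m.astype(np.uint8)
def blobs(im,kind,box,amin=20):
    x0,y0,x1,y1=box;n,l,st,ce=cv2.connectedComponentsWithStats(mask(im[y0:y1,x0:x1],kind))
    return [(ce[i]+[x0,y0],st[i]+[x0,y0,0,0,0]) for i in range(1,n) if st[i][4]>=amin]
E
python3 - <<'E'
from h import *
A=cv2.imread('pics/top0.png')[:,:,::-1].copy();B=cv2.imread('pics/scene0.png')[:,:,::-1].copy()
for k in('red','black'):
    for b in blobs(A,k,(262,190,400,270),10):print('top',k,b)
    for b in blobs(B,k,(250,205,400,290),10):print('scene',k,b)
E
```

```text
top red (array([280.15217391, 214.86956522]), array([277, 211,   8,   8,  46]))
top red (array([373.81318681, 253.15384615]), array([366, 246,  16,  15, 182]))
scene red (array([374.15720524, 217.78165939]), array([366, 210,  17,  17, 229]))
scene red (array([267.12727273, 259.85454545]), array([263, 256,   9,   8,  55]))
top black (array([325.62307692, 222.00769231]), array([316, 212,  20,  19, 130]))
scene black (array([312.69918699, 227.08130081]), array([301, 217,  22,  16, 123]))
```

```bash
python3 - <<'E'
from h import *
T=cam('top');S=cam('scene')
ball,e=tri(T,(373.8,253.3),S,(374.2,218));print('ball',ball,e)
ind,e=tri(T,(280.2,214.9),S,(267.1,259.9));print('ind',ind,e)
pl=onz(T,(325.8,221.5),.120);print('plunger top',pl, proj(S,pl))
A=cv2.imread('pics/top0.png');g=A[170:290,235:415]
# plate corners from brightness mask
m=cv2.inRange(cv2.cvtColor(g,cv2.COLOR_BGR2HSV),(0,0,110),(180,40,255))
c=max(cv2.findContours(m,0,2)[0],key=cv2.contourArea);r=cv2.minAreaRect(c)
P=np.array([onz(T,p+[235,170],.012)[:2] for p in cv2.boxPoints(r)]);print(P,P.mean(0))
for i in range(4):
    d=P[(i+1)%4]-P[i];print(np.linalg.norm(d),np.degrees(np.arctan2(d[1],d[0])))
v=ind[:2]-pl[:2];print('yaw from ind',np.degrees(np.arctan2(-v[0],v[1])),np.linalg.norm(v))
for n,z,u in(('bottlecap',.116,(293.5,148)),('nut',.016,(313.5,270.5)),('stub',.054,(273,266)),('drv',.012,(310,296)),('jar',.062,(353,173))):print(n,onz(T,u,z))
E
```

```text
ball [ 0.50349094 -0.13620632  0.10272024] 0.0010530749340493064
ind [0.57047442 0.02024458 0.09027594] 0.0012434735591142505
plunger top [ 0.55556763 -0.05697085  0.12      ] (np.float64(311.3067440812472), np.float64(221.1706710371011))
[[ 0.52291406  0.08708077]
 [ 0.64084278  0.06610084]
 [ 0.58865253 -0.19982067]
 [ 0.47216296 -0.17595103]] [ 0.55614308 -0.05564752]
0.11978038462635263 -10.087578579710344
0.2709945981678575 -101.10384347452303
0.11890996263414279 168.41993389904522
0.267883184405821 79.0791743254628
yaw from ind -10.926789740196252 0.07864117505094606
bottlecap [ 0.67961961 -0.00400189  0.116     ]
nut [ 0.47797278 -0.03260947  0.016     ]
stub [0.48561494 0.0368909  0.054     ]
drv [ 0.4317072 -0.025861   0.012    ]
jar [ 0.64808274 -0.1048149   0.062     ]
```

>>> jog_arm(
  plan=[
    {"claw": 1, "slide": [0, 0, 0], "rotation": [0, 0, 9.4]},
    {"claw": 1, "slide": [0, 0, 0], "rotation": [0, 0, 9.4]},
    {"claw": 1, "slide": [0, 0, 0], "rotation": [0, 0, 9.3]},
    {"claw": 1, "slide": [0.021, -0.052, 0], "rotation": [0, 0, 0]},
    {"claw": 1, "slide": [0.021, -0.052, 0], "rotation": [0, 0, 0]},
    {"claw": 1, "slide": [0.021, -0.052, 0], "rotation": [0, 0, 0]},
    {"claw": 1, "slide": [0.021, -0.052, 0], "rotation": [0, 0, 0]},
    {"claw": 1, "slide": [0.021, -0.052, 0], "rotation": [0, 0, 0]},
    {"claw": 1, "slide": [0.021, -0.052, 0], "rotation": [0, 0, 0]},
    {"claw": 1, "slide": [0.021, -0.052, 0], "rotation": [0, 0, 0]},
    {"claw": 1, "slide": [0.021, -0.052, 0], "rotation": [0, 0, 0]},
    {"claw": 1, "slide": [0.021, -0.052, 0], "rotation": [0, 0, 0]},
  ],
  newtons=40,
)

```text
time: 1.6
tcp_pos: [0.4667, -0.1957, 0.2312]
tcp_rot: [180.0, 0.0, -10.9]
wrist_force: [0.3, -0.4, 0.5]
gripper_width: -0.0002
gripper_force: 0.0
```

>>> jog_arm(
  plan=[
    {"claw": 1, "slide": [0.015, -0.038, 0], "rotation": [0, 0, 0]},
    {"claw": 1, "slide": [0.015, -0.038, 0], "rotation": [0, 0, 0]},
    {"claw": 1, "slide": [0, 0, 0], "rotation": [0, 0, 0]},
  ],
)

```text
time: 1.98
tcp_pos: [0.5115, -0.1242, 0.2313]
tcp_rot: [-179.9, -0.0, -10.5]
wrist_force: [-0.3, 0.3, 0.0]
gripper_width: 0.0001
gripper_force: 0.0
```

```bash
python3 - <<'E'
from h import *
s=env.observe();print(s['tcp_pos'],s['tcp_rot'])
C=cam('wrist');w=camera('wrist');cv2.imwrite('pics/w1.png',w[:,:,::-1])
for X in([.556,-.056,.125],[.5704,.0202,.092],[.5035,-.1362,.103]):print(proj(C,X))
E
```

```text
[ 0.51146084 -0.12419107  0.23128974] [-1.79879480e+02 -2.22719857e-02 -1.05438415e+01]
(np.float64(208.35633115667167), np.float64(193.75148960498709))
(np.float64(125.90079713310124), np.float64(185.05905643416904))
(np.float64(326.4967386399755), np.float64(232.0773276453217))
```

View pics/w1.png

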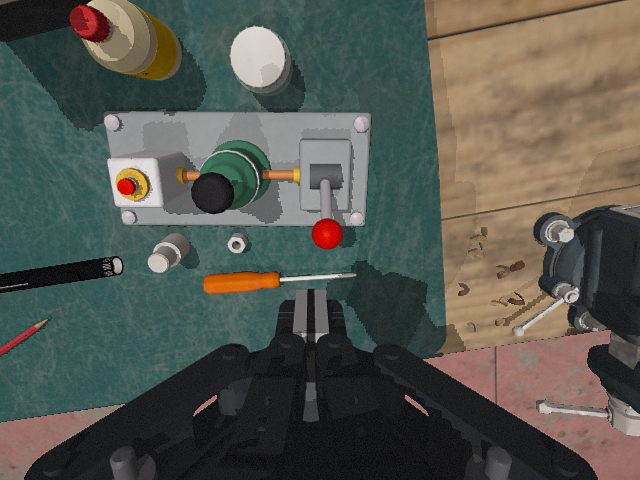

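>>> jog_arm(
  plan=[
    {"claw": 1, "slide": [0.0155, -0.0377, 0], "rotation": [0, 0, 0]},
    {"claw": 1, "slide": [0.0155, -0.0377, 0], "rotation": [0, 0, 0]},
    {"claw": 1, "slide": [0, 0, 0.035], "rotation": [0, 0, 0]},
    {"claw": 1, "slide": [0, 0, 0.035], "rotation": [0, 0, 0]},
    {"claw": 1, "slide": [0, 0, 0.022], "rotation": [0, 0, 0]},
    {"claw": 1, "slide": [0, 0, 0], "rotation": [0, 0, 0]},
    {"claw": 1, "slide": [0, 0, 0], "rotation": [0, 0, 0]},
  ],
)

```text
time: 2.9
tcp_pos: [0.5552, -0.0611, 0.1401]
tcp_rot: [180.0, -0.1, -11.0]
wrist_force: [0.2, -0.4, 0.7]
gripper_width: 0.0003
gripper_force: 0.0
```

```bash
python3 - <<'E'
from h import *
C=cam('wrist');w=camera('wrist');cv2.imwrite('pics/w2.png',w[:,:,::-1])
for X in([.556,-.056,.125],env.observe()['tcp_pos']):print(proj(C,X))
E
```

```text
(np.float64(300.16180006924435), np.float64(291.461485598172))
(np.float64(309.71268880348384), np.float64(306.23285451652157))
```

View pics/w2.png

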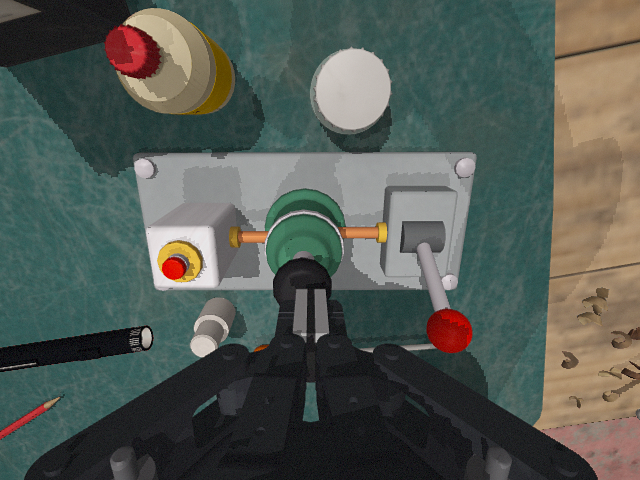

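>>> jog_arm(
  plan=[
    {"claw": 1, "slide": [0.0002, -0.0048, 0], "rotation": [0, 0, 0]},
    {"claw": 1, "slide": [0, 0, 0.012], "rotation": [0, 0, 0]},
    {"claw": 1, "slide": [0, 0, 0.012], "rotation": [0, 0, 0]},
    {"claw": 1, "slide": [0, 0, 0.012], "rotation": [0, 0, 0]},
    {"claw": 1, "slide": [0, 0, 0.005], "rotation": [0, 0, 0]},
    {"claw": 1, "slide": [0, 0, 0], "rotation": [0, 0, 0]},
    {"claw": 1, "slide": [0, 0, 0], "rotation": [0, 0, 0]},
  ],
)

```text
time: 3.82
tcp_pos: [0.557, -0.0552, 0.1]
tcp_rot: [180.0, -0.1, -10.9]
wrist_force: [-4.5, 1.6, 19.4]
gripper_width: 0.0001
gripper_force: 9.6
```

>>> jog_arm(
  plan=[
    {"claw": 1, "slide": [0, 0, -0.035], "rotation": [0, 0, 0]},
    {"claw": 1, "slide": [0, 0, 0], "rotation": [0, 0, 0]},
    {"claw": 1, "slide": [0, 0, 0], "rotation": [0, 0, 0]},
    {"claw": 1, "slide": [0, 0, 0], "rotation": [0, 0, 0]},
    {"claw": 1, "slide": [0, 0, 0.018], "rotation": [0, 0, 0]},
    {"claw": 1, "slide": [0, 0, 0.0175], "rotation": [0, 0, 0]},
    {"claw": 1, "slide": [0, 0, 0], "rotation": [0, 0, 0]},
    {"claw": 1, "slide": [0, 0, 0], "rotation": [0, 0, 0]},
  ],
)

```text
time: 4.82
tcp_pos: [0.5571, -0.0555, 0.0999]
tcp_rot: [179.9, -0.1, -10.9]
wrist_force: [-7.8, -0.5, 28.2]
gripper_width: 0.0001
gripper_force: 14.1
```

```bash
cat > m.py <<'E'
from h import *
import sys
T=cam('top');S=cam('scene');A=camera('top');B=camera('scene')
n=sys.argv[1];cv2.imwrite(f'pics/t{n}.png',A[:,:,::-1]);cv2.imwrite(f'pics/s{n}.png',B[:,:,::-1])
for b in blobs(B,'red',(245,190,400,275),10):print('scene',b)
for b in blobs(A,'red',(255,190,400,270),10):print('top',b)
for z in np.arange(.09,.145,.008):print(round(z,3),proj(S,[.5704,.0202,z]))
E
python3 m.py 1
```

```text
scene (array([374.14529915, 217.73076923]), array([366, 210,  17,  17, 234]))
scene (array([265.71428571, 249.28571429]), array([261, 245,  10,   9,  70]))
0.09 (np.float64(266.7354764650319), np.float64(259.9766727297897))
0.098 (np.float64(266.3316453748634), np.float64(256.18934549265043))
0.106 (np.float64(265.9222040357682), np.float64(252.3494025726567))
0.114 (np.float64(265.50703471886203), np.float64(248.45573985023714))
0.122 (np.float64(265.08601637806424), np.float64(244.50722209551665))
0.13 (np.float64(264.6590245324352), np.float64(240.50268186481625))
0.138 (np.float64(264.2259311434689), np.float64(236.44091834984695))
```

>>> jog_arm(
  plan=[
    {"claw": 1, "slide": [0, 0, -0.035], "rotation": [0, 0, 0]},
    {"claw": 1, "slide": [0, 0, 0], "rotation": [0, 0, 0]},
    {"claw": 1, "slide": [0, 0, 0], "rotation": [0, 0, 0]},
    {"claw": 1, "slide": [0, 0, 0.017], "rotation": [0, 0, 0]},
    {"claw": 1, "slide": [0, 0, 0.018], "rotation": [0, 0, 0]},
    {"claw": 1, "slide": [0, 0, 0], "rotation": [0, 0, 0]},
    {"claw": 1, "slide": [0, 0, -0.035], "rotation": [0, 0, 0]},
    {"claw": 1, "slide": [0, 0, 0], "rotation": [0, 0, 0]},
    {"claw": 1, "slide": [0, 0, 0], "rotation": [0, 0, 0]},
    {"claw": 1, "slide": [0, 0, 0.017], "rotation": [0, 0, 0]},
    {"claw": 1, "slide": [0, 0, 0.018], "rotation": [0, 0, 0]},
    {"claw": 1, "slide": [0, 0, 0], "rotation": [0, 0, 0]},
  ],
)

```text
time: 6.42
tcp_pos: [0.5564, -0.0556, 0.0998]
tcp_rot: [179.9, -0.0, -10.9]
wrist_force: [-10.1, 0.0, 36.7]
gripper_width: -0.0001
gripper_force: 17.7
```

>>> jog_arm(
  plan=[
    {"claw": 1, "slide": [0, 0, -0.035], "rotation": [0, 0, 0]},
    {"claw": 1, "slide": [0, 0, 0], "rotation": [0, 0, 0]},
    {"claw": 1, "slide": [0, 0, 0], "rotation": [0, 0, 0]},
    {"claw": 1, "slide": [0, 0, 0.017], "rotation": [0, 0, 0]},
    {"claw": 1, "slide": [0, 0, 0.018], "rotation": [0, 0, 0]},
    {"claw": 1, "slide": [0, 0, 0], "rotation": [0, 0, 0]},
    {"claw": 1, "slide": [0, 0, -0.035], "rotation": [0, 0, 0]},
    {"claw": 1, "slide": [0, 0, 0], "rotation": [0, 0, 0]},
    {"claw": 1, "slide": [0, 0, 0], "rotation": [0, 0, 0]},
    {"claw": 1, "slide": [0, 0, 0.017], "rotation": [0, 0, 0]},
    {"claw": 1, "slide": [0, 0, 0.018], "rotation": [0, 0, 0]},
    {"claw": 1, "slide": [0, 0, 0], "rotation": [0, 0, 0]},
  ],
)

```text
time: 7.92
tcp_pos: [0.5564, -0.0556, 0.0998]
tcp_rot: [179.9, -0.0, -10.9]
wrist_force: [-9.8, -0.4, 35.5]
gripper_width: -0.0003
gripper_force: 17.7
```

>>> jog_arm(
  plan=[
    {"claw": 1, "slide": [0, 0, -0.035], "rotation": [0, 0, 0]},
    {"claw": 1, "slide": [0, 0, -0.03], "rotation": [0, 0, 0]},
    {"claw": 1, "slide": [0, 0, 0], "rotation": [0, 0, 0]},
  ],
)

```text
time: 8.3
tcp_pos: [0.5567, -0.0555, 0.1629]
tcp_rot: [-180.0, -0.1, -10.9]
wrist_force: [0.3, 0.0, 0.3]
gripper_width: 0.0
gripper_force: 0.0
```

```bash
python3 m.py 2 | grep scene; python3 -c "
import cv2;a=cv2.imread('pics/s2.png')[180:340,200:420];cv2.imwrite('pics/s2c.png',cv2.resize(a,None,fx=3,fy=3))"
```

```text
scene (array([374.15517241, 217.78448276]), array([366, 210,  17,  17, 232]))
scene (array([264.61333333, 237.96      ]), array([260, 234,  10,   9,  75]))
```

View pics/s2c.png

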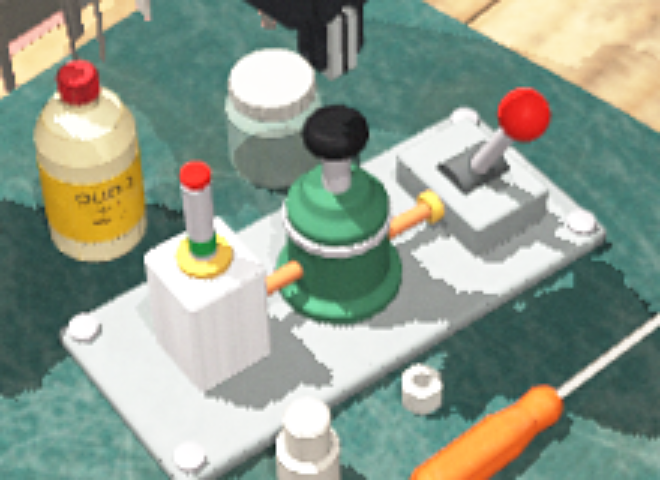

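>>> jog_arm(
  plan=[
    {"claw": 1, "slide": [0, 0, 0.03], "rotation": [0, 0, 0]},
    {"claw": 1, "slide": [0, 0, 0.017], "rotation": [0, 0, 0]},
    {"claw": 1, "slide": [0, 0, 0.018], "rotation": [0, 0, 0]},
    {"claw": 1, "slide": [0, 0, 0], "rotation": [0, 0, 0]},
    {"claw": 1, "slide": [0, 0, 0], "rotation": [0, 0, 0]},
    {"claw": 1, "slide": [0, 0, -0.035], "rotation": [0, 0, 0]},
    {"claw": 1, "slide": [0, 0, -0.03], "rotation": [0, 0, 0]},
    {"claw": 1, "slide": [0, 0, 0], "rotation": [0, 0, 0]},
    {"claw": 1, "slide": [0, 0, 0], "rotation": [0, 0, 0]},
  ],
)

```text
time: 9.52
tcp_pos: [0.5549, -0.0556, 0.1614]
tcp_rot: [180.0, 0.1, -10.9]
wrist_force: [-0.6, 0.4, -0.8]
gripper_width: 0.0
gripper_force: 0.0
```

```bash
python3 m.py 3 | grep scene
```

```text
scene (array([374.09051724, 217.77155172]), array([366, 210,  17,  17, 232]))
scene (array([264.61333333, 238.04      ]), array([260, 234,  10,   9,  75]))
```

>>> jog_arm(
  plan=[
    {"claw": 1, "slide": [-0.0425, 0.022, 0], "rotation": [0, 0, 0]},
    {"claw": 1, "slide": [-0.0425, 0.022, 0], "rotation": [0, 0, 0]},
    {"claw": 1, "slide": [0, 0.022, 0], "rotation": [0, 0, 0]},
    {"claw": 1, "slide": [0, 0.0225, 0], "rotation": [0, 0, 0]},
    {"claw": 1, "slide": [0, 0, 0.035], "rotation": [0, 0, 0]},
    {"claw": 1, "slide": [0, 0, 0.035], "rotation": [0, 0, 0]},
    {"claw": 1, "slide": [0, 0, 0], "rotation": [0, 0, 0]},
    {"claw": 1, "slide": [0, 0, 0], "rotation": [0, 0, 0]},
  ],
)

```text
time: 10.62
tcp_pos: [0.456, -0.1259, 0.0931]
tcp_rot: [-180.0, 0.0, -10.9]
wrist_force: [0.5, 0.2, -0.5]
gripper_width: -0.0002
gripper_force: 0.0
```

```bash
python3 - <<'E'
from h import *
C=cam('wrist');w=camera('wrist');cv2.imwrite('pics/w4.png',w[:,:,::-1])
print(env.observe()['wrist_force'],proj(C,env.observe()['tcp_pos']))
E
```

```text
[-0.04405349 -0.08622407  0.56230121] (np.float64(310.5640036910172), np.float64(305.9698535394301))
```

View pics/w4.png

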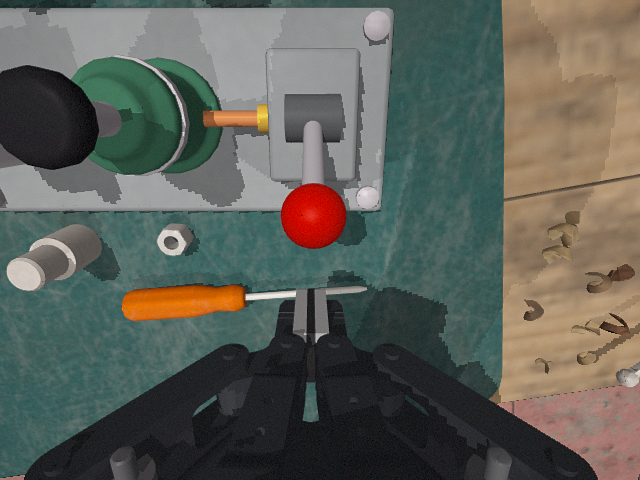

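Fingertips (310,306) stand squarely behind the ball (313,216), clear of it. Push along tool x.

>>> jog_arm(
  plan=[
    {"claw": 1, "slide": [0.012, 0, 0], "rotation": [0, 0, 0]},
    {"claw": 1, "slide": [0.012, 0, 0], "rotation": [0, 0, 0]},
    {"claw": 1, "slide": [0.012, 0, 0], "rotation": [0, 0, 0]},
    {"claw": 1, "slide": [0.012, 0, 0], "rotation": [0, 0, 0]},
    {"claw": 1, "slide": [0.012, 0, 0], "rotation": [0, 0, 0]},
    {"claw": 1, "slide": [0.01, 0, 0], "rotation": [0, 0, 0]},
    {"claw": 1, "slide": [0.01, 0, 0], "rotation": [0, 0, 0]},
    {"claw": 1, "slide": [0.008, 0, 0], "rotation": [0, 0, 0]},
    {"claw": 1, "slide": [0.005, 0, 0], "rotation": [0, 0, 0]},
    {"claw": 1, "slide": [0, 0, 0], "rotation": [0, 0, 0]},
  ],
)

```text
time: 11.92
tcp_pos: [0.5475, -0.1439, 0.0928]
tcp_rot: [-180.0, -0.0, -10.9]
wrist_force: [0.4, -0.9, 0.2]
gripper_width: 0.0
gripper_force: 0.0
```

>>> jog_arm(
  plan=[
    {"claw": 1, "slide": [0.003, 0, 0], "rotation": [0, 0, 0]},
    {"claw": 1, "slide": [0.003, 0, 0], "rotation": [0, 0, 0]},
    {"claw": 1, "slide": [0, 0, 0], "rotation": [0, 0, 0]},
  ],
)

```text
time: 12.3
tcp_pos: [0.5525, -0.1451, 0.0927]
tcp_rot: [180.0, 0.0, -10.9]
wrist_force: [-2.8, -0.2, 1.6]
gripper_width: -0.0001
gripper_force: 1.1
```

```bash
python3 - <<'E'
from h import *
T=cam('top');S=cam('scene');A=camera('top');B=camera('scene')
a=blobs(A,'red',(330,190,410,270));b=blobs(B,'red',(330,180,420,270));print(a,b)
o=np.array([.556,-.056]);y=np.radians(-10.9)
def world(lx,z): return [o[0]+lx*np.cos(y)+.088*np.sin(y),o[1]+lx*np.sin(y)-.088*np.cos(y),z]
for q in(.8,.9,1.):
  X=world(.08*np.sin(q-.5),.034+.08*np.cos(q-.5));print(q,proj(S,X),proj(T,X))
E
```

```text
[] [(array([338.5       , 195.28571429]), array([335, 191,   8,   9,  42]))]
0.8 (np.float64(348.19818424780254), np.float64(192.56477136189613)) (np.float64(380.2758069413984), np.float64(217.51207026772585))
0.9 (np.float64(345.08642769231614), np.float64(191.28064241237038)) (np.float64(380.9016645000004), np.float64(213.29550704958373))
1.0 (np.float64(342.1318037280014), np.float64(190.4772067881221)) (np.float64(381.44748544416865), np.float64(209.357496485668))
```

>>> jog_arm(
  plan=[
    {"claw": 1, "slide": [0.002, 0, 0], "rotation": [0, 0, 0]},
    {"claw": 1, "slide": [0.001, 0, 0], "rotation": [0, 0, 0]},
    {"claw": 1, "slide": [0, 0, 0], "rotation": [0, 0, 0]},
  ],
)

```text
time: 12.78
tcp_pos: [0.5528, -0.1452, 0.0925]
tcp_rot: [179.9, 0.3, -10.9]
wrist_force: [-10.4, 2.4, 6.7]
gripper_width: 0.0001
gripper_force: 5.1
```

>>> jog_arm(
  plan=[
    {"claw": 1, "slide": [-0.03, 0, 0], "rotation": [0, 0, 0]},
    {"claw": 1, "slide": [-0.04, 0, 0], "rotation": [0, 0, 0]},
    {"claw": 1, "slide": [-0.04, 0, 0], "rotation": [0, 0, 0]},
    {"claw": 1, "slide": [0, 0, -0.05], "rotation": [0, 0, 0]},
    {"claw": 1, "slide": [0, 0.05, -0.05], "rotation": [0, 0, 0]},
    {"claw": 1, "slide": [0, 0.05, 0], "rotation": [0, 0, 0]},
    {"claw": 1, "slide": [0, 0.05, 0], "rotation": [0, 0, 0]},
    {"claw": 1, "slide": [0, 0, 0], "rotation": [0, 0, 0]},
  ],
)

```text
time: 13.78
tcp_pos: [0.4198, -0.2715, 0.1875]
tcp_rot: [179.9, -0.1, -11.4]
wrist_force: [-0.1, 0.9, 0.0]
gripper_width: -0.0002
gripper_force: 0.0
```

```bash
python3 m.py 5 | grep -E "scene|top"; python3 -c "
import cv2;a=cv2.imread('pics/s5.png')[160:360,180:440];cv2.imwrite('pics/s5c.png',cv2.resize(a,None,fx=3,fy=3))"
```

```text
scene (array([342.75757576, 193.81060606]), array([335, 190,  16,  10, 132]))
scene (array([264.71830986, 238.14084507]), array([260, 234,  10,   9,  71]))
top (array([381.42458101, 209.27374302]), array([374, 202,  16,  16, 179]))
top (array([277.28846154, 211.28846154]), array([274, 208,   8,   8,  52]))
```

View pics/s5c.png

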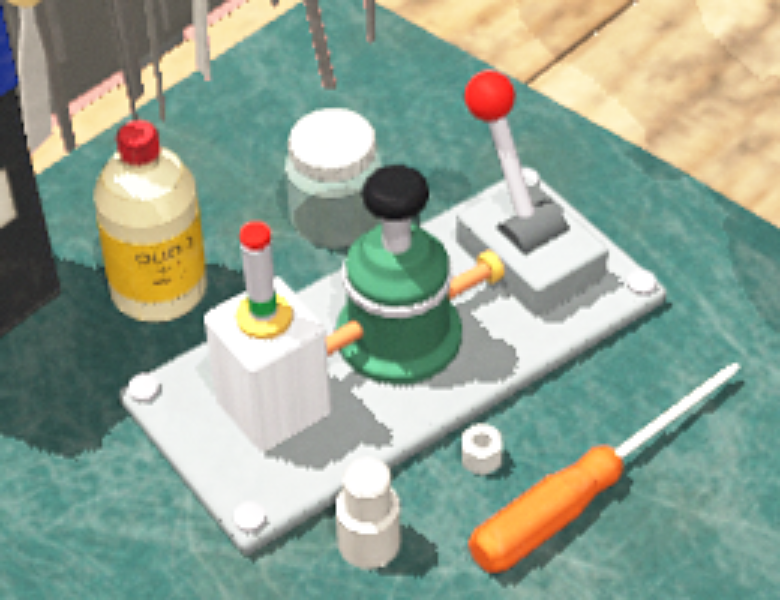

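The ball in the top view is at (381.4, 209.3), which matches the closed angle of 1.0. The pin is out with its green band clear, and the objects standing around it have not moved.

```bash
python3 -c "
from workcell import env;print(env.finish_job())"
```

```text
the job is handed in; nothing more can be done
None
```

The job is handed in at about 14 s: the indicator pin is fully out with its green band clear of the housing, and only after that was the shut-off lever pushed to its far stop; the things around it look undisturbed in the last image.

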